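# Press the glued stones home in order

### The arm

A 6-joint arm with a two-finger parallel gripper is mounted at the origin on the work surface. World frame = base frame: x ahead of the robot, y to its left, z up, the work surface at z = 0. Lengths are in m, angles in rad, forces in N, time in s.
With the tool pointing down it reaches from about 0.25 to 0.775 m from the base axis. Payload 4 kg.
Tool frame: the origin (TCP) lies at the very end of the fingers, on their centre line; the grasp point (between the pads) lies 19 mm behind it; y points along the fingers, z is the direction in which the jaws open and shut, and the axes are right-handed (so a half turn about y gives the same grasp; the last joint's range is limited). The gripper opens to 94 mm and grips with 3 to 60 N. Pads are 16 mm wide; open, the fingers measure 119 mm over their backs; the gripper's body (75 mm by 177 mm) begins 78 mm behind the grasp point.
Start: joints at [1.193, 0.087, 1.371, -0, 1.684, -0.103], TCP at [0.149, 0.529, 0.206] pointing down, gripper open.
Joint ranges: [-3.1, 3.1], [-0.76, 2.03], [0.27, 2.55], [-1.08, 4.22], [0.17, 2.65], [-2.57, 2.57]. Speed limits (rad/s): [2.79, 2.79, 3.14, 3.14, 3.14, 3.14].

### API

Orientations are given as a 3x3 rotation matrix whose columns are the frame's x, y, z axes.
In Python, from station import * gives the robot as it stands.
- The arm moves only by the tool send_rows, never from a script. Its argument "motion" is a list of rows, each a list of 7 numbers: the shift along the tool's x, y, z in cm, then the turn, a rotation vector about the tool's x, y, z in degrees, then the opening in per cent of the stroke, from 0 (shut) to 100 (fully open). In form: [[tx, ty, tz, rx, ry, rz, claw], ...]. A call has 1 to 8 rows; each row is the pose to reach, as a shift and turn from the pose commanded when the call began, along the tool's axes at that moment; what a row does not reach only later rows make up. A row lasts 1/8 s, in which the tool goes at most 62.5 mm and 10.7 degrees, less where a joint would pass 70% of its speed; a pose out of reach is approached as far as the arm can. A call with a gripper value outside its range is refused whole. The fingers move at their own pace and stop on an object; "grip_force" is the grip in N (left out, the last holds). Time passes only in rows, so rows that repeat a pose let the fingers close. It gives the time, the measured TCP pose, the force and the opening at its end, in the units of the state.
- read_state(): the state, without advancing time (a new reading comes with each control period).
- capture(name): name is "side" or "top" or "wrist"; returns the picture (420x560x3 uint8, red, green, blue); there is no depth.
- camera_model(name): a dict with "K" (3x3 intrinsics, pixels), "dist_coeffs" ([k1, k2, p1, p2, k3] as OpenCV has them; the pictures are not rectified), "extrinsics" (4x4, takes a point from camera to world coordinates). Camera axes: x right, y down, z forward; pixel columns grow to the right and rows downward; lengths in m; the calibration is good to about 2 mm. A picture is of the moment at which its call begins: read the wrist's pose just before it. camera_model takes no time and is no camera call; for the wrist camera it gives the pose at the moment of the call.
- hand_in(): hands the job in, once; it reports no verdict.
The state is a dict: "t": time; "q": joint angles; "qvel": joint speeds; "effort": joint torques, N m; "position": TCP position; "tcp_rot": TCP orientation; "ft_force": force on the tool from outside, world axes, zero at the start; "torque": the same for the moment, N m; "opening": opening from 0.0 (shut) to 1.0 (fully open).
Only numpy, scipy, OpenCV 4.12 (cv2) and the standard library are available. Lean on these libraries where they do the work, as an engineer would, in place of code of your own. Each camera call takes 0.05 s, during which the arm holds its last target.

### The job

Three domed pendant stones have just been glued and stand proud of their brass cups: with the fingertips, gently press each one straight down until it is fully home, first the purple, then the yellow, then the turquoise, lifting off after each. The red stone is not to be touched, and the holders, pliers, glue, can and bead bowl stay where they are; do not pick anything up.

Things in the scene. Friction and masses are not known exactly. Their poses are not given: they have to be found in the camera images.
- purple_holder: loose spring-loaded jig holding the purple stone, 0.5 to 0.85 kg: aluminium block 70 x 70 x 20 mm, with a brass cup (40 mm diameter) in its middle whose rim stands 34 mm above the table. The cup is sprung: it starts to yield at 1 N and sinks up to 8 mm (8 N), and comes back up when let go. Origin: centre of the block's underside; z up.
- purple_stone (a joint): how far the purple domed stone (30 mm diameter) has been pressed down into its brass cup, in m: 0 is standing proud, 0.006 is fully home against the cup's floor; starts at 0 to 0.0015. It moves only straight down, needs about 3 N, and stays where it is left. Under a 3 N press the cup below it first sinks about 2 mm; a push of 5 to 6 N sets the stone home.
- purple_top (a point): middle of the top of the purple stone's shallow dome (flat within 0.5 mm over the middle 16 mm). It is 47 mm above the table with the stone proud and 41 mm when home, which is 13 mm and 7 mm above the unpressed cup's rim; with the stone home and the cup sunk to its stop it is 33 mm above the table, and from there on everything is rigid.
- yellow_holder: loose spring-loaded jig holding the yellow stone, 0.5 to 0.85 kg: aluminium block 70 x 70 x 20 mm, with a brass cup (40 mm diameter) in its middle whose rim stands 34 mm above the table. The cup is sprung: it starts to yield at 1 N and sinks up to 8 mm (8 N), and comes back up when let go. Origin: centre of the block's underside; z up.
- yellow_stone (a joint): how far the yellow domed stone (30 mm diameter) has been pressed down into its brass cup, in m: 0 is standing proud, 0.006 is fully home against the cup's floor; starts at 0 to 0.0015. It moves only straight down, needs about 3 N, and stays where it is left. Under a 3 N press the cup below it first sinks about 2 mm; a push of 5 to 6 N sets the stone home.
- yellow_top (a point): middle of the top of the yellow stone's shallow dome (flat within 0.5 mm over the middle 16 mm). It is 47 mm above the table with the stone proud and 41 mm when home, which is 13 mm and 7 mm above the unpressed cup's rim; with the stone home and the cup sunk to its stop it is 33 mm above the table, and from there on everything is rigid.
- turquoise_holder: loose spring-loaded jig holding the turquoise stone, 0.5 to 0.85 kg: aluminium block 70 x 70 x 20 mm, with a brass cup (40 mm diameter) in its middle whose rim stands 34 mm above the table. The cup is sprung: it starts to yield at 1 N and sinks up to 8 mm (8 N), and comes back up when let go. Origin: centre of the block's underside; z up.
- turquoise_stone (a joint): how far the turquoise domed stone (30 mm diameter) has been pressed down into its brass cup, in m: 0 is standing proud, 0.006 is fully home against the cup's floor; starts at 0 to 0.0015. It moves only straight down, needs about 3 N, and stays where it is left. Under a 3 N press the cup below it first sinks about 2 mm; a push of 5 to 6 N sets the stone home.
- turquoise_top (a point): middle of the top of the turquoise stone's shallow dome (flat within 0.5 mm over the middle 16 mm). It is 47 mm above the table with the stone proud and 41 mm when home, which is 13 mm and 7 mm above the unpressed cup's rim; with the stone home and the cup sunk to its stop it is 33 mm above the table, and from there on everything is rigid.
- red_holder: loose spring-loaded jig holding the red stone, 0.5 to 0.85 kg: aluminium block 70 x 70 x 20 mm, with a brass cup (40 mm diameter) in its middle whose rim stands 34 mm above the table. The cup is sprung: it starts to yield at 1 N and sinks up to 8 mm (8 N), and comes back up when let go. Origin: centre of the block's underside; z up.
- red_stone (a joint): how far the red domed stone (30 mm diameter) has been pressed down into its brass cup, in m: 0 is standing proud, 0.006 is fully home against the cup's floor; starts at 0 to 0.0015. It moves only straight down, needs about 3 N, and stays where it is left. Under a 3 N press the cup below it first sinks about 2 mm; a push of 5 to 6 N sets the stone home.
- red_top (a point): middle of the top of the red stone's shallow dome (flat within 0.5 mm over the middle 16 mm). It is 47 mm above the table with the stone proud and 41 mm when home, which is 13 mm and 7 mm above the unpressed cup's rim; with the stone home and the cup sunk to its stop it is 33 mm above the table, and from there on everything is rigid.
- pliers: small loose pliers with blue handles lying flat, about 125 mm long, 40 mm wide, 12 mm high; origin on the underside at the pivot, jaws (48 mm) to +x, handles (75 mm) to -x
- glue: loose white glue bottle with an orange cap, 40 mm diameter, 95 mm tall; origin at the centre of its underside
- can: loose green drink can, 66 mm diameter, 115 mm tall; origin at the centre of its underside
- bead_bowl: loose white bowl with beads, 90 mm diameter, 35 mm tall; origin at the centre of its underside
Things that resemble listed ones, but are neither listed nor needed, are in the scene too. Leave any green look-alike of the purple_holder alone.

How it is judged:
By the outcome, as a careful person would: the job done as asked, in the order asked, and still so for the second after the job is handed in, with the robot touching nothing.
It also fails if it takes over 48 s, if anything falls off the work surface, if the arm or the gripper's body presses on something with over 40 N, if the wrist force passes 120 N, or if a joint passes its speed limit or range.

## Working session

There is one attempt and no reset: what is moved stays moved. The work goes in short steps, Python scripts to look and compute and a tool call to move; the robot and the scene stay as the last step left them, time stands still between calls to the robot, and variables do not carry over. Pictures are saved under pics/ and viewed, and the job is handed in when it is done.

Besides the shell and the picture viewer there is one more tool, called after ">>>" as name(argument=value, ...), one argument or row to a line, values as JSON. send_rows: Moves the arm, as the interface text tells. Its arguments: {"type":"object","properties":{"motion":{"type":"array"},"grip_force":{"type":"number"}},"required":["motion"]}

```bash
mkdir -p pics; ls; python3 - <<'E'
from station import *
import cv2,numpy as np
s=read_state(); print({k:np.round(v,3).tolist() for k,v in s.items()})
for n in("top","side"):
    im=capture(n); cv2.imwrite(f"pics/{n}0.png",im[:,:,::-1]); m=camera_model(n); print(n,np.round(m["K"],1).tolist(),m["dist_coeffs"],np.round(m["extrinsics"],3).tolist())
E
```

```text
pics
{'t': 0.0, 'q': [1.193, 0.088, 1.372, -0.0, 1.684, -0.103], 'qvel': [-0.002, 0.001, 0.002, 0.001, -0.001, 0.0], 'effort': [0.001, -34.02, -30.242, 0.072, 0.033, -0.0], 'position': [0.149, 0.529, 0.204], 'tcp_rot': [[0.962, -0.001, 0.271], [-0.271, -0.002, 0.962], [-0.0, -1.0, -0.002]], 'ft_force': [-0.338, 0.07, 0.726], 'torque': [0.002, 0.029, -0.006], 'opening': 1.001}
top [[440.5, 0.0, 285.7], [0.0, 440.5, 204.5], [0.0, 0.0, 1.0]] [-0.13321561  0.          0.          0.          0.        ] [[-0.004, -0.981, 0.195, 0.393], [-1.0, 0.004, 0.0, 0.003], [-0.001, -0.195, -0.981, 1.156], [0.0, 0.0, 0.0, 1.0]]
side [[509.2, 0.0, 275.1], [0.0, 509.2, 213.0], [0.0, 0.0, 1.0]] [-0.02340045  0.          0.          0.          0.        ] [[-0.882, -0.337, 0.33, 0.218], [-0.472, 0.634, -0.612, 0.695], [-0.003, -0.696, -0.718, 0.904], [0.0, 0.0, 0.0, 1.0]]
```

```bash
ls pics
```

```text
side0.png
top0.png
```

View pics/top0.png

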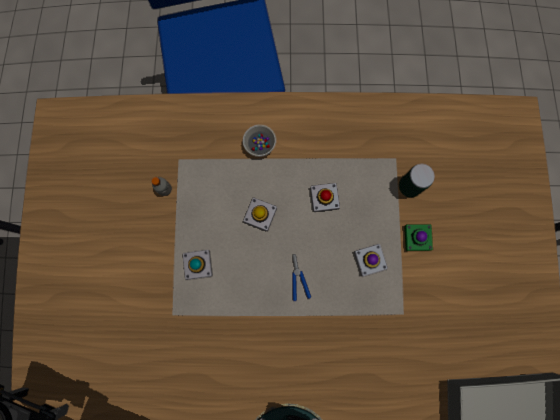

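View pics/side0.png

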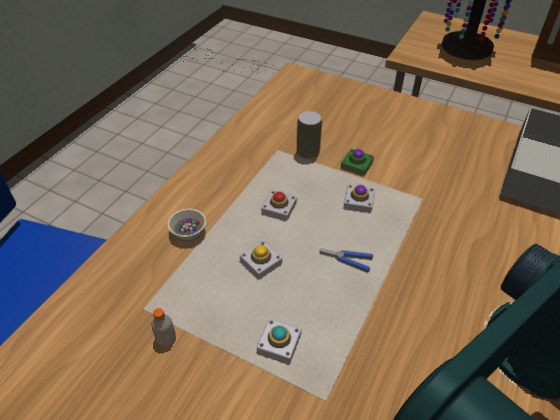

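Purple candidates in the top view are (372,260) on an aluminium block and (421,237) on a green block. The first fits the description, since the green-block one is the look-alike. I'll confirm with a crop and measure.

```bash
cat > h.py <<'E'
import cv2,numpy as np
def ray(m,px):
    u=cv2.undistortPoints(np.array([[px]],float),np.array(m["K"]),np.array(m["dist_coeffs"]))[0,0]
    E=np.array(m["extrinsics"]); d=E[:3,:3]@[u[0],u[1],1.]
    return E[:3,3],d/np.linalg.norm(d)
def plane(m,px,z):
    o,d=ray(m,px); return o+d*(z-o[2])/d[2]
def tri(r1,r2):
    A=np.zeros((3,3));b=np.zeros(3)
    for o,d in(r1,r2):
        P=np.eye(3)-np.outer(d,d);A+=P;b+=P@o
    x=np.linalg.solve(A,b); return x,[np.linalg.norm((np.eye(3)-np.outer(d,d))@(x-o)) for o,d in(r1,r2)]
def blob(im,px,lo,hi,r=16,smin=110,vmin=50):
    h=cv2.cvtColor(im,cv2.COLOR_BGR2HSV); m=cv2.inRange(h,(lo,smin,vmin),(hi,255,255))
    w=np.zeros_like(m); cv2.circle(w,px,r,255,-1); m&=w
    n,l,st,c=cv2.connectedComponentsWithStats(m)
    if n<2: return None
    k=1+np.argmax(st[1:,4]); return c[k],st[k]
E
python3 - <<'E'
from station import *
from h import *
T=cv2.imread("pics/top0.png");S=cv2.imread("pics/side0.png")
mt,ms=camera_model("top"),camera_model("side")
H=cv2.cvtColor(T,cv2.COLOR_BGR2HSV)
for n,pt,ps,lo,hi in[("purple",(372,260),(360,191),125,165),("yellow",(260,213),(261,253),22,34),("turq",(197,265),(280,333),80,100),("red",(326,196),(280,199),0,6)]:
    a=blob(T,pt,lo,hi);b=blob(S,ps,lo,hi)
    print(n,H[pt[1],pt[0]],a,b)
    if a and b:
        x,e=tri(ray(mt,a[0]),ray(ms,b[0])); print(np.round(x,4),np.round(e,4),plane(mt,a[0],.043).round(4),plane(ms,b[0],.043).round(4))
c=np.hstack([cv2.resize(T[220:290,340:440],(500,350),interpolation=2),cv2.resize(S[140:210,330:390],(300,350),interpolation=2)])
d=np.hstack([cv2.resize(T[180:240,230:290],(250,250),interpolation=2),cv2.resize(T[235:295,167:227],(250,250),interpolation=2),cv2.resize(T[170:230,300:360],(250,250),interpolation=2)])
d=cv2.copyMakeBorder(d,0,0,0,50,0)
cv2.imwrite("pics/crop0.png",np.vstack([c,d[:, :800]]))
E
```

```text
purple [138 174 114] (array([372.40697674, 258.80232558]), array([368, 254,  10,  11,  86], dtype=int32)) (array([360.32857143, 188.91428571]), array([355, 185,  11,   9,  70], dtype=int32))
[ 0.4722 -0.2181  0.0357] [0.0022 0.0022] [ 0.4738 -0.2161  0.043 ] [ 0.468  -0.2109  0.043 ]
yellow [ 27 255 129] (array([259.17647059, 212.05882353]), array([254, 207,  11,  12, 102], dtype=int32)) (array([260.41791045, 249.23880597]), array([256, 245,  10,   9,  67], dtype=int32))
[0.5945 0.0709 0.0384] [0.0017 0.0017] [0.5953 0.0712 0.043 ] [0.5908 0.074  0.043 ]
turq [ 90 226 106] (array([195.01098901, 263.73626374]), array([190, 259,  11,  11,  91], dtype=int32)) (array([278.82170543, 332.00775194]), array([272, 326,  14,  12, 129], dtype=int32))
[0.4619 0.2342 0.0348] [0.0016 0.0016] [0.4629 0.233  0.043 ] [0.458  0.2382 0.043 ]
red [179 230 120] (array([322.64285714, 192.78571429]), array([321, 190,   6,   8,  14], dtype=int32)) (array([278.75280899, 196.29213483]), array([274, 192,  11,  10,  89], dtype=int32))
[ 0.6404 -0.0947  0.0408] [0.0056 0.0056] [ 0.6455 -0.0929  0.043 ] [ 0.6335 -0.0933  0.043 ]
```

View pics/crop0.png

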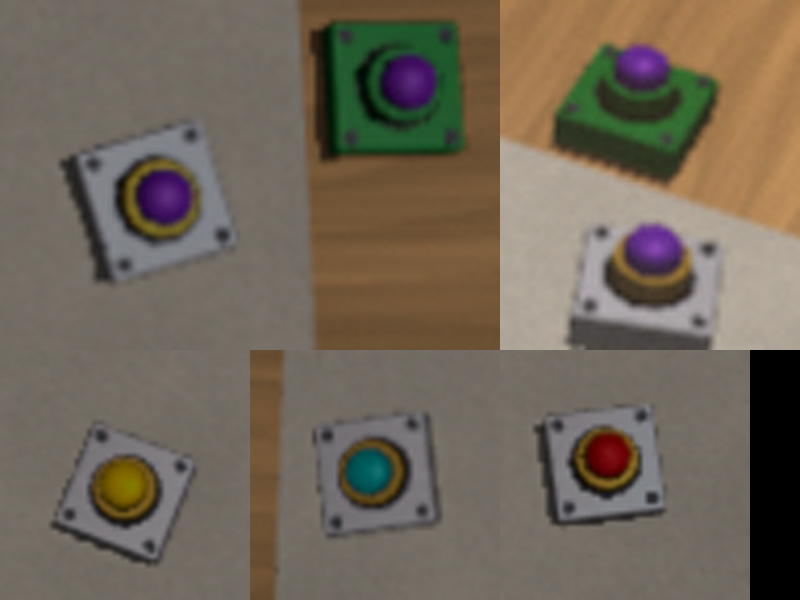

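The crop confirms it: the purple stone on the aluminium block is the target, and the green-block copy stays untouched. I'm moving over purple with the jaws shutting.

>>> send_rows(
  motion=[
    [3.4,0,-4.2,0,0,0,0],
    [6.8,0,-8.4,0,0,0,0],
    [10.3,0,-12.6,0,0,0,0],
    [13.7,0,-16.8,0,0,0,0],
    [17.1,0,-21,0,0,0,0],
    [20.5,0,-25.2,0,0,0,0],
    [24,0,-29.4,0,0,0,0],
    [27.4,0,-33.6,0,0,0,0],
  ],
  grip_force=10,
)

```text
t: 1.1
position: [0.3219, 0.13, 0.2052]
tcp_rot: [[0.963, 0.0, 0.271], [-0.271, 0.0, 0.963], [0.0, -1.0, 0.0]]
ft_force: [1.1, 0.4, 0.5]
opening: 0.187
```

>>> send_rows(
  motion=[
    [3.4,0,-4.2,0,0,0,0],
    [6.8,0,-8.4,0,0,0,0],
    [10.3,0,-12.6,0,0,0,0],
    [13.7,0,-16.8,0,0,0,0],
    [17.1,0,-21,0,0,0,0],
    [20.5,0,-25.2,0,0,0,0],
    [23.9,0,-29.4,0,0,0,0],
    [23.9,0,-29.4,0,0,0,0],
  ],
)

```text
t: 2.1
position: [0.4721, -0.2188, 0.2034]
tcp_rot: [[0.961, -0.003, 0.275], [-0.275, 0.001, 0.961], [-0.003, -1.0, 0.0]]
ft_force: [-0.7, -0.1, -0.3]
opening: 0.006
```

```bash
python3 - <<'E'
from station import *
from h import *
s=read_state(); print({k:np.round(v,3).tolist() for k,v in s.items()})
m=camera_model("wrist"); im=capture("wrist"); cv2.imwrite("pics/w1.png",im[:,:,::-1]); print(np.round(m["extrinsics"],3).tolist(),m["K"][0][0])
E
```

```text
{'t': 2.1, 'q': [-0.543, 0.024, 1.441, -0.0, 1.68, -1.835], 'qvel': [0.047, -0.059, 0.039, 0.026, 0.036, 0.017], 'effort': [-1.08, -30.422, -31.076, -0.248, -0.216, -0.115], 'position': [0.472, -0.219, 0.203], 'tcp_rot': [[0.961, -0.003, 0.275], [-0.275, 0.001, 0.961], [-0.003, -1.0, 0.0]], 'ft_force': [-0.684, -0.085, -0.298], 'torque': [-0.018, -0.005, 0.032], 'opening': 0.006}
[[0.275, 0.922, 0.272, 0.392], [0.961, -0.264, -0.078, -0.196], [0.0, 0.282, -0.959, 0.383], [0.0, 0.0, 0.0, 1.0]] 354.83388028327784
```

View pics/w1.png

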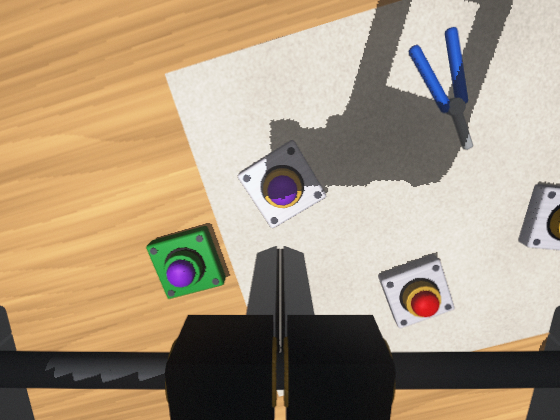

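```bash
python3 - <<'E'
from station import *
from h import *
m=camera_model("wrist"); im=cv2.imread("pics/w1.png")
b=blob(im,(282,187),120,165,r=22,smin=60,vmin=20); print(b)
for z in(.04,.044): print(plane(m,b[0],z).round(4))
print("screws",plane(m,(283,185.75),.02).round(4))
P=[plane(m,p,.02) for p in((247,178),(292,151),(319,194),(274,220))]; print(np.mean(P,0).round(4),[np.linalg.norm(P[i]-P[i-1]).round(4) for i in range(4)])
cv2.imwrite("pics/w1c.png",cv2.resize(im[130:240,220:340],(720,600)[:2],interpolation=2))
# cross views: screw-centre in top cam
E
```

```text
(array([282.09970674, 189.84750733]), array([268, 175,  29,  30, 682], dtype=int32))
[ 0.4698 -0.2142  0.04  ]
[ 0.4689 -0.214   0.044 ]
screws [ 0.4704 -0.2132  0.02  ]
[ 0.4709 -0.2134  0.02  ] [np.float64(0.0538), np.float64(0.0543), np.float64(0.0536), np.float64(0.0556)]
```

View pics/w1c.png

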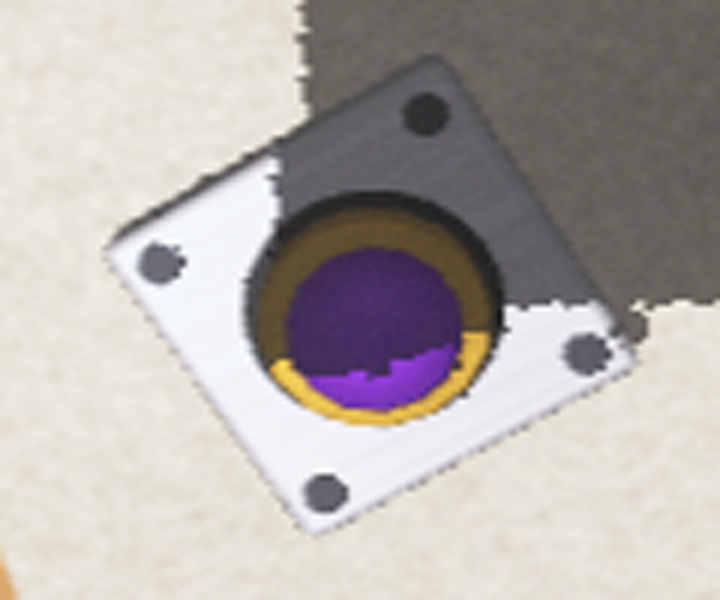

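>>> send_rows(
  motion=[
    [-0.1,4,0.1,0,0,0,0],
    [-0.1,8,0.1,0,0,0,0],
    [-0.1,11.5,0.1,0,0,0,0],
    [-0.1,14,0.1,0,0,0,0],
    [-0.1,15,0.1,0,0,0,0],
    [-0.1,15,0.1,0,0,0,0],
    [-0.1,15,0.1,0,0,0,0],
  ],
)

```text
t: 3.02
position: [0.4723, -0.2151, 0.0571]
tcp_rot: [[0.963, 0.002, 0.271], [-0.271, -0.001, 0.963], [0.003, -1.0, -0.001]]
ft_force: [0.4, 1.0, 0.4]
opening: 0.004
```

```bash
python3 - <<'E'
from station import *
from h import *
s=read_state(); print({k:np.round(v,4).tolist() for k,v in s.items() if k in("position","ft_force","qvel")})
im=capture("wrist")[:,:,::-1]; cv2.imwrite("pics/w2.png",im); 
s=read_state(); print(s["position"],s["ft_force"])
E
```

```text
{'qvel': [-0.0055, -0.0005, -0.0085, -0.0021, -0.0026, -0.0008], 'position': [0.4723, -0.2151, 0.0571], 'ft_force': [0.4196, 0.9721, 0.3726]}
[ 0.47232853 -0.21527754  0.05713234] [-0.27072937  0.00680649  0.82036499]
```

View pics/w2.png

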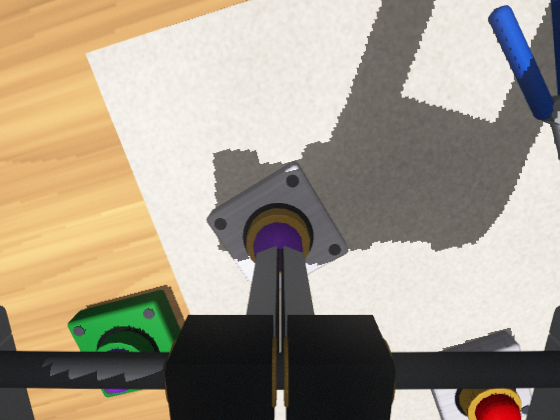

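>>> send_rows(
  motion=[
    [0,0.6,0,0,0,0,0],
    [0,0.9,0,0,0,0,0],
    [0,1.1,0,0,0,0,0],
    [0,1.3,0,0,0,0,0],
    [0,1.5,0,0,0,0,0],
    [0,1.6,0,0,0,0,0],
    [0,1.7,0,0,0,0,0],
    [0,1.7,0,0,0,0,0],
  ],
)

```text
t: 4.08
position: [0.4714, -0.215, 0.0385]
tcp_rot: [[0.962, 0.0, 0.271], [-0.271, -0.0, 0.962], [0.0, -1.0, -0.0]]
ft_force: [-0.3, -0.4, 2.0]
opening: 0.002
```

```bash
python3 - <<'E'
from station import *
from h import *
s=read_state(); print(s["position"],s["ft_force"])
im=capture("side")[:,:,::-1]; cv2.imwrite("pics/s2.png",im); 
s=read_state(); print(s["position"],s["ft_force"])
cv2.imwrite("pics/s2c.png",cv2.resize(im[120:260,280:440],(640,560),interpolation=2))
E
```

```text
[ 0.47143763 -0.21502017  0.03845188] [-0.28284591 -0.4062111   1.98224913]
[ 0.47144112 -0.21502716  0.03849594] [-0.79300857  0.41296531  3.05914977]
```

View pics/s2c.png

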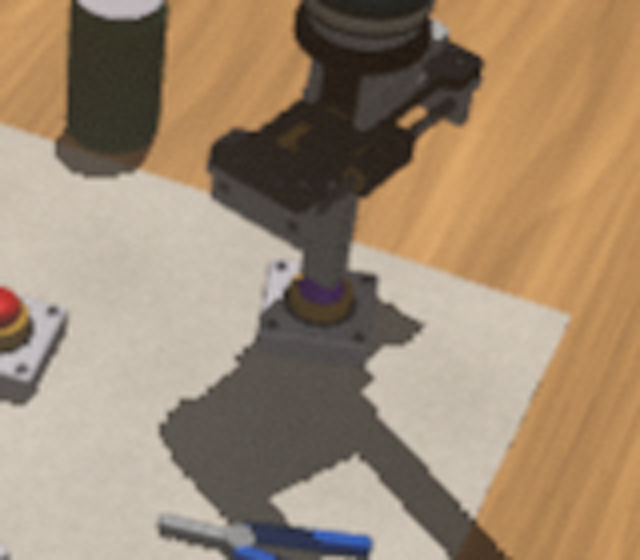

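Contact is on the stone at about 2–3 N. I'm pressing on toward 5–6 N.

>>> send_rows(
  motion=[
    [0,0.1,0,0,0,0,0],
    [0,0.2,0,0,0,0,0],
    [0,0.2,0,0,0,0,0],
    [0,0.2,0,0,0,0,0],
  ],
)

```text
t: 4.62
position: [0.4715, -0.215, 0.0367]
tcp_rot: [[0.962, 0.0, 0.271], [-0.271, -0.0, 0.962], [0.0, -1.0, -0.0]]
ft_force: [-1.1, -0.5, 4.1]
opening: 0.004
```

>>> send_rows(
  motion=[
    [0,0,0,0,0,0,0],
  ],
)

```text
t: 4.75
position: [0.4715, -0.215, 0.0366]
tcp_rot: [[0.962, 0.0, 0.271], [-0.271, -0.0, 0.962], [0.0, -1.0, -0.0]]
ft_force: [-1.2, -0.1, 3.8]
opening: 0.008
```

>>> send_rows(
  motion=[
    [0,0,0,0,0,0,0],
  ],
)

```text
t: 4.88
position: [0.4715, -0.215, 0.0366]
tcp_rot: [[0.962, 0.0, 0.271], [-0.271, -0.0, 0.962], [0.0, -1.0, -0.0]]
ft_force: [-0.8, -1.0, 4.7]
opening: 0.002
```

>>> send_rows(
  motion=[
    [0,0.1,0,0,0,0,0],
    [0,0.15,0,0,0,0,0],
    [0,0.15,0,0,0,0,0],
  ],
)

```text
t: 5.25
position: [0.4715, -0.215, 0.0352]
tcp_rot: [[0.962, 0.0, 0.271], [-0.271, -0.0, 0.962], [0.0, -1.0, -0.0]]
ft_force: [-0.7, -0.8, 6.0]
opening: 0.006
```

>>> send_rows(
  motion=[
    [0,0,0,0,0,0,0],
  ],
)

```text
t: 5.38
position: [0.4715, -0.215, 0.0352]
tcp_rot: [[0.962, 0.0, 0.271], [-0.271, -0.0, 0.962], [0.0, -1.0, -0.0]]
ft_force: [-0.1, 0.2, 5.1]
opening: 0.002
```

>>> send_rows(
  motion=[
    [0,0,0,0,0,0,0],
  ],
)

```text
t: 5.5
position: [0.4715, -0.215, 0.0352]
tcp_rot: [[0.962, 0.0, 0.271], [-0.271, -0.0, 0.962], [0.0, -1.0, -0.0]]
ft_force: [-0.2, 0.0, 5.6]
opening: 0.007
```

Purple is at about 5.5 N, so it is home. I'm lifting and moving to yellow.

>>> send_rows(
  motion=[
    [0,-2,0,0,0,0,0],
    [0,-6,0,0,0,0,0],
    [0,-12,0,0,0,0,0],
    [0.7,-14,5,0,0,0,0],
    [1.4,-14,11,0,0,0,0],
    [2.1,-14,17,0,0,0,0],
    [2.8,-14,23,0,0,0,0],
    [3.4,-14,28,0,0,0,0],
  ],
)

```text
t: 6.5
position: [0.5801, 0.0477, 0.1734]
tcp_rot: [[0.963, -0.002, 0.27], [-0.27, 0.0, 0.963], [-0.002, -1.0, -0.0]]
ft_force: [0.2, -0.5, -0.7]
opening: 0.004
```

>>> send_rows(
  motion=[
    [0.5,0,3,0,0,0,0],
    [0.5,0,3,0,0,0,0],
    [0.5,0,3,0,0,0,0],
  ],
)

```text
t: 6.88
position: [0.5924, 0.0722, 0.1738]
tcp_rot: [[0.962, -0.002, 0.272], [-0.272, -0.001, 0.962], [-0.002, -1.0, -0.001]]
ft_force: [-0.0, 0.1, 0.1]
opening: 0.001
```

```bash
python3 - <<'E'
from station import *
from h import *
s=read_state(); print(s["position"],s["ft_force"])
m=camera_model("wrist");im=capture("wrist")[:,:,::-1]; cv2.imwrite("pics/w3.png",im)
H=cv2.cvtColor(im.copy(),cv2.COLOR_BGR2HSV)
im=capture("side")[:,:,::-1]; cv2.imwrite("pics/s3.png",im)
im2=capture("top")[:,:,::-1]
cv2.imwrite("pics/s3c.png",np.hstack([cv2.resize(im[130:230,310:410],(400,400),interpolation=2),cv2.resize(im2[220:290,340:410],(400,400),interpolation=2)]))
E
```

```text
[0.59242923 0.072242   0.17384398] [-0.04530238  0.09281187  0.09850847]
```

View pics/w3.png

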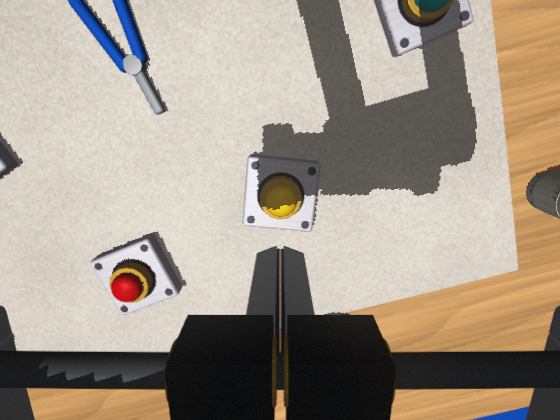

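View pics/s3c.png

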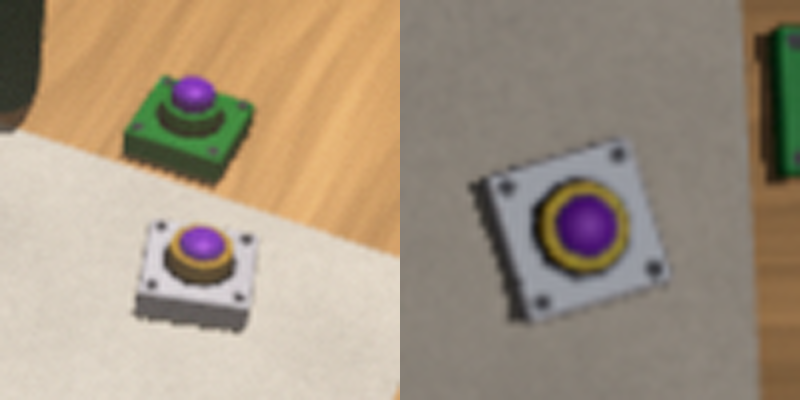

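Purple is now low in its cup and its holder hasn't moved. Yellow shows in the wrist view at (281,195). I'm measuring from the screws at about (255,165), (313,171), (307,225) and (250,219).

```bash
python3 - <<'E'
from station import *
from h import *
s=read_state();m=camera_model("wrist"); im=cv2.imread("pics/w3.png")
P=np.array([plane(m,p,.02) for p in((255,165),(313,171),(307,225),(250,219))]); c=P.mean(0);print(c.round(4),[np.linalg.norm(P[i]-P[i-1]).round(4) for i in range(4)])
print(blob(im,(281,195),18,34,r=26,smin=100,vmin=20))
print("tool delta cm",(s["tcp_rot"].T@(c-s["position"])*100).round(2), s["position"])
E
```

```text
[0.5943 0.0723 0.02  ] [np.float64(0.0541), np.float64(0.0554), np.float64(0.0545), np.float64(0.0569)]
(array([280.45486851, 197.33617626]), array([ 260,  176,   42,   43, 1407], dtype=int32))
tool delta cm [ 0.15 15.48  0.11] [0.59266716 0.07160779 0.17483575]
```

>>> send_rows(
  motion=[
    [0.1,4,0.1,0,0,0,0],
    [0.1,8,0.1,0,0,0,0],
    [0.1,10.5,0.1,0,0,0,0],
    [0.1,11.8,0.1,0,0,0,0],
    [0.1,12.2,0.1,0,0,0,0],
    [0.1,12.2,0.1,0,0,0,0],
  ],
)

```text
t: 7.78
position: [0.5949, 0.0733, 0.054]
tcp_rot: [[0.962, 0.002, 0.272], [-0.272, 0.0, 0.962], [0.002, -1.0, 0.001]]
ft_force: [0.1, -0.2, 0.9]
opening: 0.005
```

```bash
python3 - <<'E'
from station import *
from h import *
im=capture("wrist")[:,:,::-1]; cv2.imwrite("pics/w4.png",im[150:320,180:400].repeat(3,0).repeat(3,1))
s=read_state(); print(s["position"],s["ft_force"])
E
```

```text
[0.59519111 0.07340258 0.05441021] [-0.18035085  0.67548278  0.28590112]
```

View pics/w4.png

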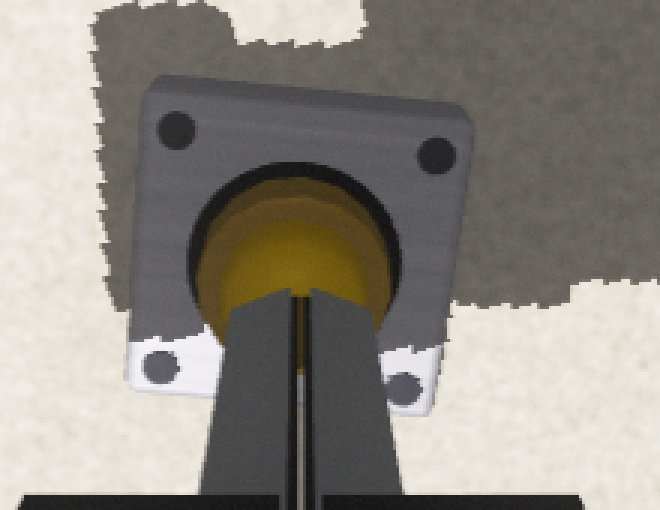

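The tip is over the yellow stone, about 1 mm right of centre. Pressing.

>>> send_rows(
  motion=[
    [0,0.5,-0.1,0,0,0,0],
    [0,0.8,-0.1,0,0,0,0],
    [0,1.0,-0.1,0,0,0,0],
    [0,1.2,-0.1,0,0,0,0],
    [0,1.4,-0.1,0,0,0,0],
    [0,1.6,-0.1,0,0,0,0],
    [0,1.7,-0.1,0,0,0,0],
    [0,1.7,-0.1,0,0,0,0],
  ],
)

```text
t: 8.82
position: [0.5944, 0.0725, 0.0364]
tcp_rot: [[0.962, 0.001, 0.271], [-0.271, 0.0, 0.962], [0.001, -1.0, 0.0]]
ft_force: [0.6, -0.6, 4.6]
opening: 0.006
```

>>> send_rows(
  motion=[
    [0,0.1,0,0,0,0,0],
    [0,0.1,0,0,0,0,0],
  ],
)

```text
t: 9.07
position: [0.5944, 0.0725, 0.0355]
tcp_rot: [[0.962, 0.001, 0.271], [-0.271, 0.0, 0.962], [0.001, -1.0, 0.0]]
ft_force: [0.6, -0.8, 4.6]
opening: 0.008
```

>>> send_rows(
  motion=[
    [0,0,0,0,0,0,0],
  ],
)

```text
t: 9.2
position: [0.5944, 0.0725, 0.0355]
tcp_rot: [[0.962, 0.001, 0.271], [-0.271, -0.0, 0.962], [0.001, -1.0, 0.0]]
ft_force: [0.6, -0.8, 5.2]
opening: 0.002
```

>>> send_rows(
  motion=[
    [0,0,0,0,0,0,0],
  ],
)

```text
t: 9.32
position: [0.5944, 0.0725, 0.0355]
tcp_rot: [[0.962, 0.001, 0.271], [-0.271, 0.0, 0.962], [0.001, -1.0, 0.0]]
ft_force: [0.6, -0.0, 5.3]
opening: 0.004
```

>>> send_rows(
  motion=[
    [0,0.05,0,0,0,0,0],
    [0,0.05,0,0,0,0,0],
    [0,0.05,0,0,0,0,0],
  ],
)

```text
t: 9.7
position: [0.5944, 0.0725, 0.0351]
tcp_rot: [[0.962, 0.001, 0.271], [-0.271, -0.0, 0.962], [0.001, -1.0, 0.0]]
ft_force: [0.7, -0.1, 6.2]
opening: 0.003
```

>>> send_rows(
  motion=[
    [0,-2,0,0,0,0,0],
    [0,-6,0,0,0,0,0],
    [0,-12,0,0,0,0,0],
    [-4,-14,3,0,0,0,0],
    [-9,-14,6,0,0,0,0],
    [-13.5,-14,9,0,0,0,0],
    [-17.3,-14,12,0,0,0,0],
    [-17.3,-14,12,0,0,0,0],
  ],
)

```text
t: 10.7
position: [0.4573, 0.237, 0.1733]
tcp_rot: [[0.964, -0.003, 0.266], [-0.266, -0.0, 0.964], [-0.003, -1.0, -0.001]]
ft_force: [1.7, -1.1, -0.0]
opening: 0.006
```

>>> send_rows(
  motion=[
    [0,0,0,0,0,0,0],
    [0,0,0,0,0,0,0],
  ],
)

```text
t: 10.95
position: [0.4605, 0.234, 0.1739]
tcp_rot: [[0.962, -0.001, 0.273], [-0.273, -0.001, 0.962], [-0.001, -1.0, -0.001]]
ft_force: [0.2, -0.2, 0.1]
opening: -0.002
```

```bash
python3 - <<'E'
from station import *
from h import *
s=read_state(); print(s["position"],s["ft_force"])
m=camera_model("wrist");np.save("E.npy",m["extrinsics"]);im=capture("wrist")[:,:,::-1]; cv2.imwrite("pics/w5.png",im)
im=capture("side")[:,:,::-1]; cv2.imwrite("pics/s5.png",im)
im2=capture("top")[:,:,::-1]
cv2.imwrite("pics/s5c.png",np.hstack([cv2.resize(im[200:300,210:310],(400,400),interpolation=2),cv2.resize(im2[180:250,225:295],(400,400),interpolation=2)]))
E
```

```text
[0.46054802 0.23395768 0.17386379] [ 0.23938331 -0.16050764  0.10558617]
```

View pics/w5.png

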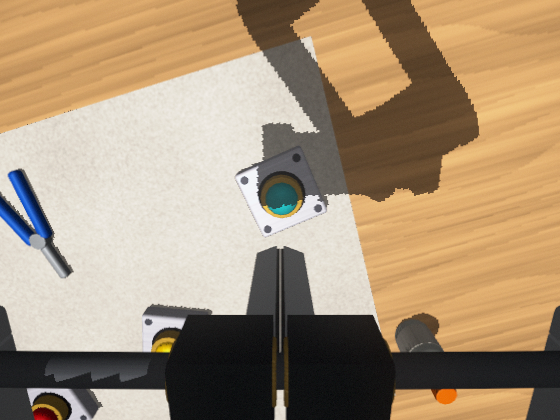

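View pics/s5c.png

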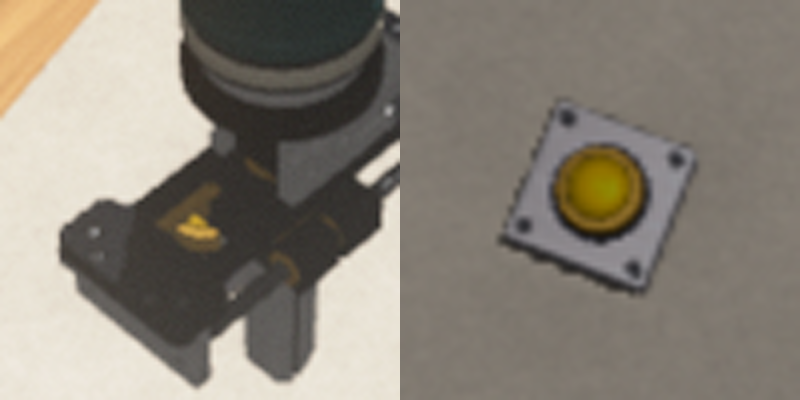

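Yellow is home in the top view. Turquoise shows in the wrist view at (281,193), with screws at (244,180), (296,157), (318,208) and (268,229).

```bash
python3 - <<'E'
from station import *
from h import *
s=read_state();m=camera_model("wrist")
P=np.array([plane(m,p,.02) for p in((244,180),(296,157),(318,208),(268,229))]); c=P.mean(0);print(c.round(4),[np.linalg.norm(P[i]-P[i-1]).round(4) for i in range(4)])
print("tool delta cm",(s["tcp_rot"].T@(c-s["position"])*100).round(2), s["position"])
E
```

```text
[0.4607 0.2355 0.02  ] [np.float64(0.0546), np.float64(0.0542), np.float64(0.0546), np.float64(0.0538)]
tool delta cm [-0.02 15.42  0.14] [0.46064207 0.23411146 0.17422751]
```

>>> send_rows(
  motion=[
    [0,4,0.1,0,0,0,0],
    [0,8,0.1,0,0,0,0],
    [0,10.5,0.1,0,0,0,0],
    [0,11.8,0.1,0,0,0,0],
    [0,12.2,0.1,0,0,0,0],
    [0,12.2,0.1,0,0,0,0],
  ],
)

```text
t: 11.85
position: [0.461, 0.2361, 0.0533]
tcp_rot: [[0.962, 0.001, 0.272], [-0.272, 0.001, 0.962], [0.001, -1.0, 0.001]]
ft_force: [0.5, 0.4, 1.4]
opening: 0.006
```

```bash
python3 - <<'E'
from station import *
from h import *
im=capture("wrist")[:,:,::-1]; cv2.imwrite("pics/w6.png",im[150:320,180:400].repeat(3,0).repeat(3,1))
s=read_state(); print(s["position"],s["ft_force"])
E
```

```text
[0.46123024 0.2362189  0.05371165] [-0.21923241  0.0729522   0.12333585]
```

View pics/w6.png

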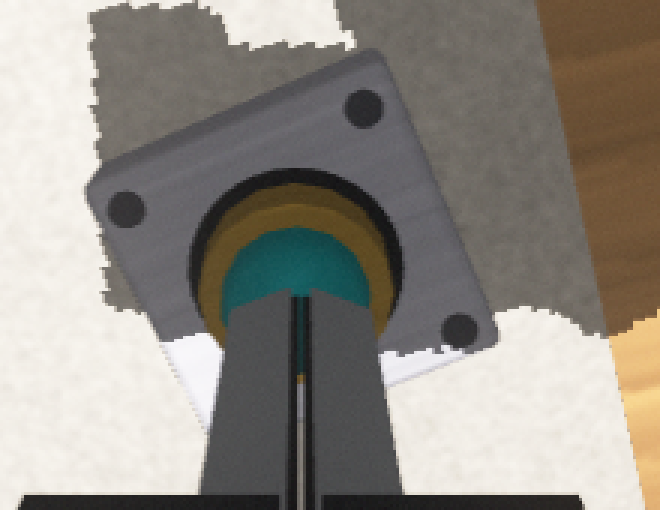

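The tip is over turquoise. Pressing with the same profile.

>>> send_rows(
  motion=[
    [0,0.5,-0.1,0,0,0,0],
    [0,0.8,-0.1,0,0,0,0],
    [0,1.0,-0.1,0,0,0,0],
    [0,1.2,-0.1,0,0,0,0],
    [0,1.4,-0.1,0,0,0,0],
    [0,1.6,-0.1,0,0,0,0],
    [0,1.7,-0.1,0,0,0,0],
    [0,1.7,-0.1,0,0,0,0],
  ],
)

```text
t: 12.9
position: [0.4604, 0.2351, 0.0359]
tcp_rot: [[0.962, 0.001, 0.271], [-0.271, 0.0, 0.962], [0.001, -1.0, 0.001]]
ft_force: [0.9, -0.0, 5.4]
opening: 0.008
```

>>> send_rows(
  motion=[
    [0,0.1,0,0,0,0,0],
    [0,0.1,0,0,0,0,0],
  ],
)

```text
t: 13.15
position: [0.4604, 0.2351, 0.0351]
tcp_rot: [[0.962, 0.001, 0.271], [-0.271, 0.0, 0.962], [0.001, -1.0, 0.001]]
ft_force: [-0.2, -0.2, 6.6]
opening: 0.004
```

>>> send_rows(
  motion=[
    [0,0,0,0,0,0,0],
  ],
)

```text
t: 13.28
position: [0.4604, 0.2351, 0.0351]
tcp_rot: [[0.962, 0.001, 0.271], [-0.271, 0.0, 0.962], [0.001, -1.0, 0.001]]
ft_force: [-0.2, -1.4, 6.4]
opening: 0.008
```

>>> send_rows(
  motion=[
    [0,0,0,0,0,0,0],
  ],
)

```text
t: 13.4
position: [0.4604, 0.2351, 0.0351]
tcp_rot: [[0.962, 0.001, 0.271], [-0.271, 0.0, 0.962], [0.001, -1.0, 0.001]]
ft_force: [-0.6, -0.5, 6.1]
opening: 0.005
```

Turquoise is at about 6 N, so it is home. I'm lifting, then backing toward the start so the cameras see everything.

>>> send_rows(
  motion=[
    [0,-2,0,0,0,0,0],
    [0,-6,0,0,0,0,0],
    [0,-12,0,0,0,0,0],
    [-5,-16,2,0,0,0,0],
    [-10,-17,5,0,0,0,0],
    [-15,-17,8,0,0,0,0],
    [-20,-17,11,0,0,0,0],
    [-25,-17,14,0,0,0,0],
  ],
)

```text
t: 14.4
position: [0.2555, 0.4384, 0.2034]
tcp_rot: [[0.962, -0.001, 0.271], [-0.271, -0.001, 0.962], [-0.001, -1.0, -0.001]]
ft_force: [0.4, 0.6, 1.3]
opening: 0.005
```

>>> send_rows(
  motion=[
    [-5,0,3,0,0,0,0],
    [-9,0,6,0,0,0,0],
    [-12,0,10,0,0,0,0],
    [-12,0,10,0,0,0,0],
    [-12,0,10,0,0,0,0],
  ],
)

```text
t: 15.02
position: [0.169, 0.5656, 0.2033]
tcp_rot: [[0.963, -0.001, 0.271], [-0.271, -0.003, 0.963], [0.0, -1.0, -0.003]]
ft_force: [0.1, 0.5, 0.7]
opening: 0.008
```

```bash
python3 - <<'E'
from station import *
from h import *
s=read_state(); print(s["t"],s["position"],s["ft_force"])
S=capture("side")[:,:,::-1]; T=capture("top")[:,:,::-1]
cv2.imwrite("pics/s7.png",S);cv2.imwrite("pics/t7.png",T)
S0=cv2.imread("pics/side0.png");T0=cv2.imread("pics/top0.png")
cs=[(360,193),(261,254),(280,335),(280,201)]
r=lambda I,c:cv2.resize(I[c[1]-25:c[1]+25,c[0]-25:c[0]+25],(200,200),interpolation=2)
cv2.imwrite("pics/cmp7.png",np.vstack([np.hstack([r(I,c) for c in cs]) for I in(S0,S)]))
E
```

```text
15.025 [0.16903927 0.56555097 0.20329049] [0.11407926 0.45372508 0.74522841]
```

View pics/cmp7.png

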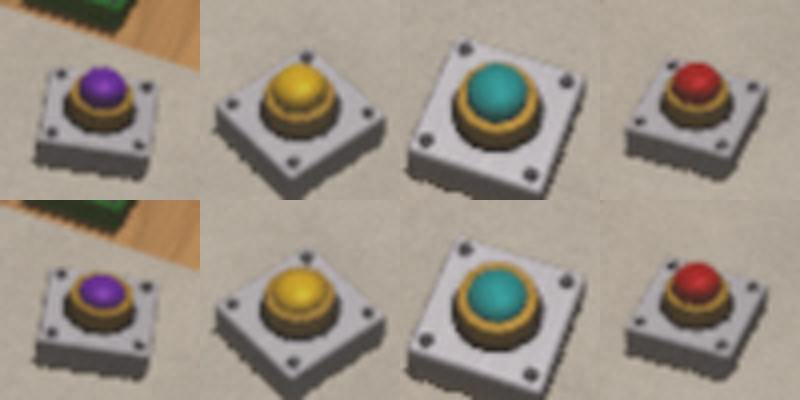

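View pics/t7.png

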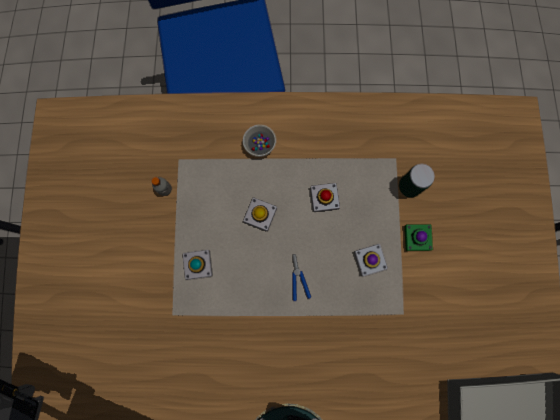

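All three stones sit low, red is unchanged, and nothing else moved. The final forces (5.5–6 N with the tip at z ≈ 35 mm) match a stone against its cup floor, because a stone still sliding would hold only about 3 N.

```bash
python3 -c "
from station import *
print(hand_in())"
```

```text
the job is handed in; nothing more can be done
None
```

I pressed the purple (aluminium holder), yellow and turquoise stones home in that order with closed fingertips, lifting off after each. The job was handed in at about 15 s, against the 48 s limit.

- **Press force:** the last presses were about 5.5 N on purple, 5–6 N on yellow and 6–6.5 N on turquoise, all with the tip at z ≈ 35 mm. That matches stones fully home on a partly sunk cup. The turquoise readings (6.1 to 6.6 N) were slightly above the 5–6 N given, but below the 8 N at which the cup reaches its stop.
- **Final pictures:** before/after side views show all three stones lower in their cups and their holders in place. The red stone looks unchanged. In the top view the green look-alike, pliers, glue, can and bowl have not visibly moved.
- **Checks that disagreed:** the fixed cameras and the wrist camera differed by 2–3 mm on the purple stone's position. I used the wrist values, and that difference is within the flat part of the dome.

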